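# Settle the die boxes in the tilt tray

## Robot

A 6-joint arm with a two-finger parallel gripper is mounted at the origin on a cart in front of the work surface, level with it; the furniture and walls round the work are solid. World frame = base frame: x ahead of the robot, y to its left, z up, the work surface at z = 0. Lengths are in m, angles in rad, forces in N, time in s.
With the tool pointing down it reaches from about 0.4 to 0.825 m from the base axis. Payload 7 kg.
Tool frame: the origin (TCP) lies at the centre of the arm's flange, where the gripper is bolted on; the fingertips stand 178 mm ahead of it and the grasp point (between the pads) lies 159 mm ahead of it (arm.tip_reach is the distance from the TCP to the fingertips, in m); z points along the fingers, y is the direction in which the jaws open and shut (so a half turn about z gives the same grasp; the last joint's range is limited). The gripper opens to 88 mm and grips with 3 to 60 N. Pads are 19 mm wide; open, the fingers measure 130 mm over their backs; the gripper's body (78 mm by 193 mm) begins 47 mm behind the grasp point.
Start: joints at [1.472, 0.359, 0.012, 0, -1.224, -0.288], TCP at [0.255, 0.625, 0.405] pointing down, gripper open.
Joint ranges: [-3.07, 3.07], [-1.43, 2.12], [-1.02, 1.25], [-3.03, 1.67], [-3.05, -0], [-3.03, 3.03]. Speed limits (rad/s): [2.39, 2.39, 3.01, 3.14, 3.14, 3.14].

## Interface

Orientations are given as [roll, pitch, yaw] about the fixed x, y, z axes, in that order (R = Rz(yaw) Ry(pitch) Rx(roll)).
In Python, from station import arm gives the robot as it stands.
- The arm moves only by the shell command python3 -m inch 'ROWS' [OPENING] [FORCE]. ROWS is JSON, a list that holds one entry, the list of rows, each a list of 6 numbers: the shift along the world's x, y, z in units of 200 mm (1.0 is 200 mm), then the turn, a rotation vector about the world's x, y, z in units of 180 degrees (1.0 is 180 degrees). A call has 1 to 8 rows; each row is the pose to reach, as a shift and turn from the pose commanded when the call began, turning the shorter way round; what a row does not reach only later rows make up. A row lasts 1/8 s, in which the tool goes at most 62.5 mm and 10.7 degrees, less where a joint would pass 70% of its speed; a pose out of reach is approached as far as the arm can. A call with a number of a shift or a turn outside -1 to 1 is refused whole. A call with a gripper value outside its range is refused whole. OPENING is the finger opening in mm, from 0 to 87.6, set as the call begins (- or left out, the last holds). The fingers move at their own pace and stop on an object; FORCE is the grip in N (left out, the last holds). Time passes only in rows, so rows that repeat a pose let the fingers close. It gives the time, the measured TCP pose, the force and the opening at its end, in the units of the state.
- arm.get_state(): the state, without advancing time (a new reading comes with each control period).
- arm.grab_frame(name): name is "scene" or "top" or "wrist"; returns the picture (400x640x3 uint8, blue, green, red); there is no depth.
- arm.camera_params(name): a dict with "vertical_fov" (degrees; the focal length in pixels is half the picture's height over the tangent of half this angle, whatever the lens; pixels are square), "cx", "cy" (the principal point, pixels), "k1" (the pictures are not rectified: a ray, as slopes to the right and down, at radius r is drawn at 1 + k1 r^2 times it, then the intrinsics apply), "pose" (4x4, takes a point from camera to world coordinates). Camera axes: x right, y down, z forward; pixel columns grow to the right and rows downward; lengths in m; the calibration is good to about 2 mm. A picture is of the moment at which its call begins: read the wrist's pose just before it. camera_params takes no time and is no camera call; for the wrist camera it gives the pose at the moment of the call.
- arm.job_done(): hands the job in, once; it reports no verdict.
Trained networks look in the newest picture that a camera, given by its name, has taken for a name from the list of things; names that differ only in an ending like _2 or _b are one class to them, and where a whole thing is asked for, a point or a joint stands for the part that bears it (a point fixed in the world has none). Each returns a list of dicts, best first, with "score" (0 to 1); they miss things now and then, are a little off and sometimes report something else, mostly with a low value. They report only what shows in the picture. A call takes as long as a camera call.
- arm.search_frame(target, camera): "box" ([left, top, right, bottom] in pixels, round what is visible of it).
- arm.regions_of(target, camera): "region" (400x640 bool, what is visible of it) and "box" ([left, top, right, bottom] in pixels, round what is visible of it).
The state is a dict: "t": time; "q": joint angles; "qd": joint speeds; "joint_efforts": joint torques, N m; "eef_pos": TCP position; "ee_rot": TCP orientation; "force": force on the tool from outside, world axes, zero at the start; "moment": the same for the moment, N m; "width": finger opening in m.
Only numpy, scipy, OpenCV 4.12 (cv2) and the standard library are available. Lean on these libraries where they do the work, as an engineer would, in place of code of your own. Each camera call takes 0.05 s, during which the arm holds its last target.

## Task

The two die boxes in the tilting tray must be brought up against the far end stop: lift the sprung index plunger by its T-bar and turn it clockwise so that it stays out in its holding notch, raise the tray by its handle to 35 degrees and keep it there for a second while the boxes slide down to the stop, never going past 45 degrees. Then bring the tray back level and let the index plunger snap home again so that it locks the tray, with both boxes still closed up against the stop and the other things on the bench left alone.

Things in the scene. Friction and masses are not known exactly. Their poses are not given: they have to be found in the camera images.
- station: aluminium tilt station, screwed down: base plate 150 x 150 x 10 mm, two bearing uprights and, on the right (-y) side, the inclined plunger bracket. Origin on the bench under the tray's pivot; +x points away from the operator along the tray, +y to the operator's left, z up. Pivot axis parallel to y at x = 0, z = 105 mm; the plunger's axis crosses it at y = -74 mm
- tray (a joint): tilt of the tray, rad: 0 = level, positive = handle end up, far end down (35 degrees = 0.61); travel -0.15 to 0.9. A stiff hinge (0.3 N m of friction) that stays where it is left; locked level with 0.02 rad of play while the plunger is home. Lines on the steel quadrant (48 mm radius) beside the tray meet the bracket's mark when level and at 35 degrees
- handle (a point): middle of the tray's handle: a round steel bar 12 mm thick, parallel to the station's y, 63 mm free between its side arms, 152 mm from the pivot towards the operator, level with the pivot; 51 mm from its middle to the tray's end wall. Can be gripped from above, fingers closing along the station's x; turns between the fingers
- end_stop (a point): middle of the foot of the tray's far end wall (the end stop), on the tray floor; axes as the tray's: x along the tray from handle to stop, z off its floor. Inside, the tray is 190 x 57 mm with 16 mm side walls; the boxes slide on its smooth floor from some 15 to 22 degrees
- plunger (a joint): lift of the index plunger along its axis, m: 0 = home, its 8 mm round nose in the quadrant's 10 mm notch; 0.007 to 0.009 = nose riding on the quadrant's rim, not locked; 0.0105 = parked in the holding notch; over 0.0155 its cross pin passes from the deep slot over the sleeve's crown; end 0.021. Sprung home with 5 N at 0 to 12 N at full lift. While riding on the rim it snaps home when the tray comes level
- tbar (a joint): turn of the T-bar about the plunger's axis, rad, clockwise seen from outside: 0 = cross pin in the deep slot, bar parallel to the station's y; 1.2 = over the middle of the holding notch (4.5 mm deep), in which it rests at 1.05 when let go; end 1.35. A torsion spring (0.06 to 0.14 N m) turns it back to 0, so let go short of the notch it snaps home. To leave the notch: lift over 0.0155 and turn back
- tbar_grip (a point): grip point in the plunger's black T-bar, home 122 mm from the pivot axis (bar 60 long, 12 thick, 21 mm deep: 9 mm outside, 12 mm inside this point, then 16 mm free to the sleeve when home). Moves with lift and turn. z points out along the plunger's axis, leaning 35 degrees to the operator: (-0.574, 0, 0.819) in the station's frame; y along the bar. Grip across the 12 mm, tool along this axis
- near_box: dark flat die box, 54 x 53 x 14 mm, loose in the tray nearer to the handle; origin in the middle of its underside; x and y as the tray's
- far_box: die box with a clear grey lid, 54 x 53 x 14 mm, loose in the tray nearer to the end stop; origin in the middle of its underside
- lens: black lens barrel, 38 mm across, 58 mm high, standing; not to be disturbed
- screw_dish: small black tray of screws, 62 x 95 x 15 mm; not to be disturbed
- caliper: digital caliper, 62 x 160 x 13 mm, lying; not to be disturbed
- spacer_block: steel parallel block, 20 x 50 x 25 mm; not to be disturbed
- loupe: black stand magnifier, 37 mm across, 40 mm high; not to be disturbed

How it is judged:
By the outcome, as a careful person would: the job done as asked, in the order asked, and still so for the second after the job is handed in, with the robot touching nothing.
It also fails if it takes over 69 s, if anything falls off the work surface, if the arm or the gripper's body presses on something with over 40 N, if the wrist force passes 120 N, or if a joint passes its speed limit or range.

## Working session

There is one attempt and no reset: what is moved stays moved. The work goes in short steps, Python scripts to look and compute and a shell command to move; the robot and the scene stay as the last step left them, time stands still between calls to the robot, and variables do not carry over. Pictures are saved under pics/ and viewed, and the job is handed in when it is done.

```bash
ls; mkdir -p pics
python3 - <<'E'
from station import arm
import cv2
s=arm.get_state(); print(s)
for n in("scene","top","wrist"):
    p=arm.camera_params(n); print(n,p)
    f=arm.grab_frame(n); cv2.imwrite(f"pics/{n}0.png",f)
print(arm.get_state()['t'])
E
```

```text
pics
{'t': 0.0, 'q': array([ 1.47211445e+00,  3.59351306e-01,  1.10625425e-02, -3.56658907e-04,
       -1.22407351e+00, -2.88101410e-01]), 'qd': array([ 0.00173357, -0.0013872 , -0.00146452,  0.00030527,  0.00027143,
       -0.00044098]), 'joint_efforts': array([ 5.64721831e-04, -5.82716238e+01,  2.93055475e+01,  6.99728832e+00,
        6.95289214e-03, -1.73808612e-04]), 'eef_pos': array([0.25454283, 0.62495349, 0.40374588]), 'ee_rot': array([ 3.13999597e+00, -1.23514244e-04, -3.86904646e-01]), 'force': array([ 0.80028844, -0.1570216 ,  0.50554327]), 'moment': array([-0.05572105, -0.02431944, -0.06716474]), 'width': 0.08757268520546155}
scene {'vertical_fov': 48.79962949955768, 'cx': 315.0225677020993, 'cy': 199.14871782650386, 'k1': 0.005792709665496582, 'pose': array([[ 0.58406272, -0.5610032 ,  0.58663971, -0.01110033],
       [-0.8116865 , -0.40898228,  0.41701141, -0.07983456],
       [ 0.00598051, -0.71972835, -0.69423003,  0.76433492],
       [ 0.        ,  0.        ,  0.        ,  1.        ]])}
top {'vertical_fov': 43.758091539441395, 'cx': 320.796123400378, 'cy': 205.16420959497862, 'k1': -0.057637158978150846, 'pose': array([[-0.00994385, -0.98752658,  0.15713805,  0.35863635],
       [-0.99993265,  0.00887953, -0.00747373,  0.27611257],
       [ 0.0059852 , -0.15720178, -0.98754837,  1.29440157],
       [ 0.        ,  0.        ,  0.        ,  1.        ]])}
wrist {'vertical_fov': 66.79269630037929, 'cx': 318.6573913922365, 'cy': 204.44885906420487, 'k1': -0.04687391930652725, 'pose': array([[-3.77467607e-01, -8.84666715e-01, -2.73647601e-01,
         3.27831663e-01],
       [-9.26022269e-01,  3.60922824e-01,  1.10532673e-01,
         5.92767895e-01],
       [ 9.81088289e-04,  2.95126276e-01, -9.55457753e-01,
         3.83671930e-01],
       [ 0.00000000e+00,  0.00000000e+00,  0.00000000e+00,
         1.00000000e+00]])}
0.15
```

View pics/scene0.png

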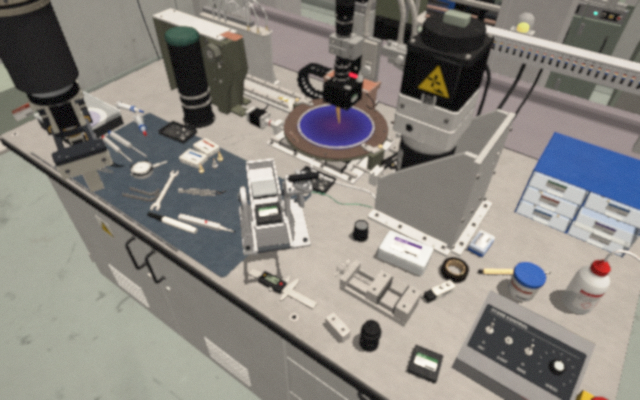

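View pics/top0.png

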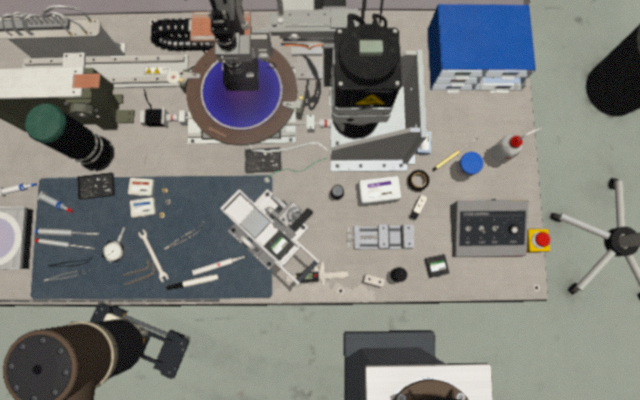

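View pics/wrist0.png

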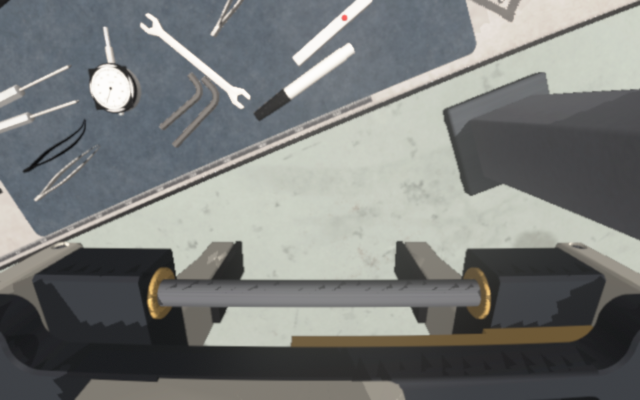

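```bash
cat > h.py <<'E'
import numpy as np, cv2
from scipy.spatial.transform import Rotation as R
from station import arm
def K(p):
    f=200/np.tan(np.radians(p['vertical_fov'])/2); return f
def ray(p,u,v):
    f=K(p); xd=(u-p['cx'])/f; yd=(v-p['cy'])/f
    rd=np.hypot(xd,yd); r=rd
    for _ in range(30): r=rd/(1+p['k1']*r*r)
    s=r/rd if rd>0 else 1
    d=p['pose'][:3,:3]@np.array([xd*s,yd*s,1]); return p['pose'][:3,3],d
def atz(p,u,v,z):
    o,d=ray(p,u,v); return o+d*(z-o[2])/d[2]
def proj(p,X):
    X=np.atleast_2d(X); c=(X-p['pose'][:3,3])@p['pose'][:3,:3]
    x=c[:,0]/c[:,2];y=c[:,1]/c[:,2];k=1+p['k1']*(x*x+y*y);f=K(p)
    return np.c_[p['cx']+f*x*k,p['cy']+f*y*k]
E
python3 - <<'E'
from h import *
ps={n:arm.camera_params(n) for n in("top","scene")}
for n in ps:
    f=arm.grab_frame(n)
    if n=="top": cv2.imwrite("pics/top_c.png",cv2.resize(f[160:300,200:420],None,fx=3.6,fy=3.6,interpolation=cv2.INTER_CUBIC))
    else: cv2.imwrite("pics/scene_c.png",cv2.resize(f[140:340,210:400],None,fx=3,fy=3,interpolation=cv2.INTER_CUBIC))
    for t in("station","tray","handle","plunger","near_box","far_box","lens","screw_dish","caliper","spacer_block","loupe"):
        r=arm.search_frame(t,n)
        for d in r[:2]:
            b=d['box']; print(n,t,round(d['score'],2),np.round(b).astype(int),np.round(atz(ps[n],(b[0]+b[2])/2,(b[1]+b[3])/2,0.02),3))
print(arm.get_state()['t'])
E
```

```text
top station 0.95 [220 191 319 284] [0.478 0.398 0.02 ]
top tray 0.59 [219 191 318 287] [0.474 0.401 0.02 ]
top handle 0.93 [222 191 318 284] [0.478 0.398 0.02 ]
top handle 0.47 [239 205 269 234] [0.525 0.439 0.02 ]
top plunger 0.84 [289 211 311 234] [0.516 0.321 0.02 ]
top plunger 0.19 [243 148 282 173] [0.682 0.419 0.02 ]
top near_box 0.68 [264 231 295 261] [0.457 0.373 0.02 ]
top far_box 0.63 [241 208 268 236] [0.519 0.438 0.02 ]
top lens 0.75 [391 269 404 282] [0.378 0.072 0.02 ]
top screw_dish 0.61 [245 149 282 170] [0.684 0.416 0.02 ]
top caliper 0.83 [288 262 348 284] [0.388 0.276 0.02 ]
top spacer_block 0.62 [362 276 384 285] [0.367 0.137 0.02 ]
top loupe 0.6 [331 185 342 200] [0.593 0.226 0.02 ]
top loupe 0.26 [266 233 293 259] [0.457 0.374 0.02 ]
scene station 0.75 [238 157 318 255] [0.547 0.425 0.02 ]
scene tray 0.68 [236 160 309 253] [0.538 0.435 0.02 ]
scene handle 0.96 [239 160 304 256] [0.532 0.433 0.02 ]
scene handle 0.75 [255 202 284 225] [0.515 0.425 0.02 ]
scene plunger 0.58 [288 170 322 186] [0.667 0.433 0.02 ]
scene near_box 0.79 [254 200 280 226] [0.513 0.43  0.02 ]
scene far_box 0.81 [253 177 279 199] [0.579 0.489 0.02 ]
scene lens 0.59 [360 317 383 351] [0.388 0.073 0.02 ]
scene screw_dish 0.94 [300 167 334 192] [0.68  0.405 0.02 ]
scene caliper 0.78 [252 272 317 306] [0.371 0.266 0.02 ]
scene spacer_block 0.86 [327 315 352 340] [0.365 0.13  0.02 ]
1.35
```

View pics/top_c.png

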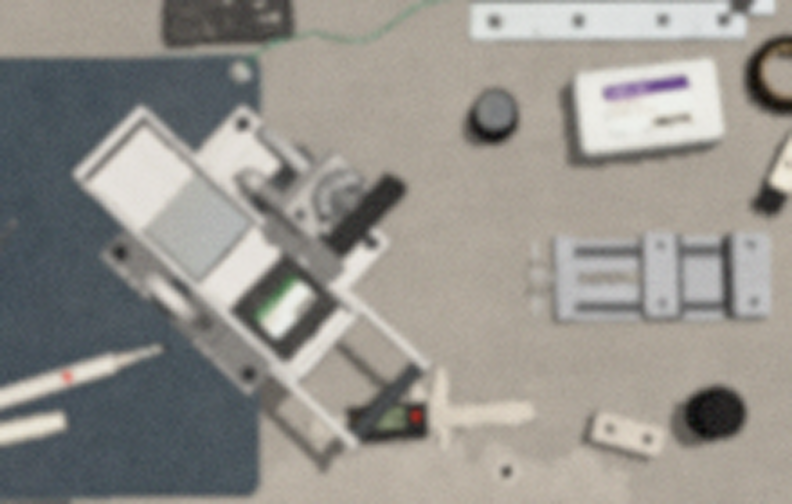

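View pics/scene_c.png

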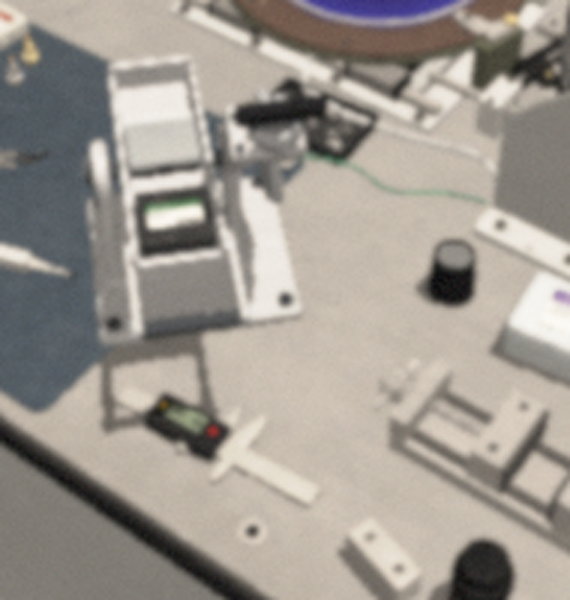

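Run:
```python
from h import *
from scipy.optimize import least_squares
p=arm.camera_params("top")
c=lambda x,y:(200+x/3.6-0.36,160+y/3.6-0.36)
obs=[((None,1,-1),c(243,124)),((None,-1,-1),c(371,243)),((None,1,1),c(120,252)),((None,-1,1),c(249,373)),
 ((-.152,0,.111),c(389,402)),((-.574*.131,-.074,.105+.819*.131),c(369,213))]
U=np.array([o[1] for o in obs])
def pts(v):
    P=[]
    for m,_ in obs:
        P.append((m[1]*v[3],m[2]*v[3],.01) if m[0] is None else m)
    P=np.array(P); r=R.from_euler('z',v[2]).as_matrix()
    return P@r.T+[v[0],v[1],0]
s=least_squares(lambda v:(proj(p,pts(v))-U).ravel(),[.48,.4,.75,.062])
print(s.x,np.degrees(s.x[2]));print(np.round(s.fun.reshape(-1,2),1)); print(pts(s.x).round(3))
```

```text
[0.50166919 0.40696975 0.78906616 0.06383851] 45.21016100771978
[[-0.2  0.7]
 [-1.1  1.4]
 [-0.9 -0.2]
 [-2.1  0.8]
 [ 0.2 -2.3]
 [ 3.5 -0.2]]
[[0.592 0.407 0.01 ]
 [0.502 0.317 0.01 ]
 [0.501 0.497 0.01 ]
 [0.411 0.407 0.01 ]
 [0.395 0.299 0.111]
 [0.501 0.301 0.212]]
```

```bash
python3 -m inch '[[[0.15,-0.2,0.15,0,0,-0.03],[0.4,-0.45,0.3,0,0,-0.06],[0.6,-0.7,0.5,0,0,-0.09],[0.8,-0.9,0.5,0,0,-0.12],[1,-1,0.5,0,0,-0.127],[1,-1,0.5,0,0,-0.127]]]'; python3 -m inch '[[[0.12,-0.2,0,0,0,0],[0.12,-0.22,0,0,0,0],[0.12,-0.22,0,0,0,0]]]'
python3 - <<'E'
from h import *
p=arm.camera_params("wrist"); f=arm.grab_frame("wrist"); cv2.imwrite("pics/w1.png",f)
import pickle; pickle.dump(p,open("w1.pkl","wb")); print(arm.get_state())
E
```

```text
t: 2.1
eef_pos: [0.4575, 0.4224, 0.5051]
ee_rot: [-3.141, -0.0, -0.791]
force: [-1.0, 0.0, -0.9]
width: 0.0873
t: 2.48
eef_pos: [0.4784, 0.3812, 0.5048]
ee_rot: [-3.141, 0.0, -0.786]
force: [0.4, -0.1, -0.5]
width: 0.0875
{'t': 2.525, 'q': array([ 9.92340369e-01,  2.08905814e-01,  2.96825128e-02, -1.95908231e-04,
       -1.39127526e+00, -2.06880568e-01]), 'qd': array([ 0.00982521,  0.00429819,  0.00206348, -0.00100947,  0.0008663 ,
        0.00090141]), 'joint_efforts': array([-6.40182942e-01, -4.80800593e+01,  3.06002426e+01,  7.34886423e+00,
       -2.37661137e-03,  1.30961754e-02]), 'eef_pos': array([0.47821052, 0.38162766, 0.50469848]), 'ee_rot': array([-3.14134083e+00,  2.49823130e-04, -7.85371446e-01]), 'force': array([-0.99549648,  0.40537002, -1.20434248]), 'moment': array([0.0265016 , 0.01034868, 0.01628877]), 'width': 0.08737566377389086}
```

View pics/w1.png

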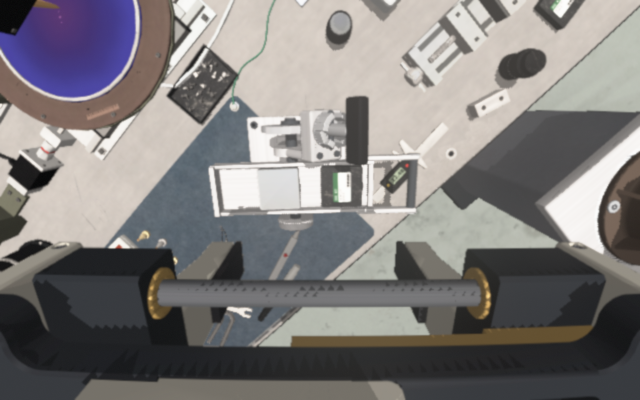

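Run:
```python
import cv2
f=cv2.imread("pics/w1.png")
cv2.imwrite("pics/w1c.png",cv2.resize(f[90:225,205:425],None,fx=3.6,fy=3.6,interpolation=cv2.INTER_CUBIC))
```

```text
(no output)
```

View pics/w1c.png

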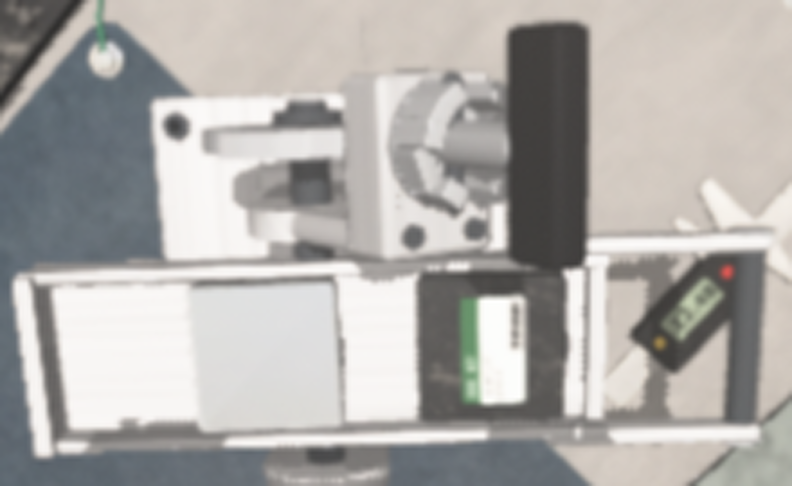

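```bash
cat > fit.py <<'E'
from h import *
import pickle
from scipy.optimize import least_squares
p=pickle.load(open("w1.pkl","rb"))
c=lambda x,y:np.array((205+(x+.5)/3.6-.5,90+(y+.5)/3.6-.5))
A=np.array([-.574,0,.819]);B=np.array([0,1,0]);C=np.cross(B,A)
G=np.array([0,-.074,.105])+.122*A
tb=np.array([G+a*A+b*B+d*C for a in(.009,-.012) for b in(-.03,.03) for d in(-.006,.006)])
P=np.array([(-.152,-.0315,.105),(-.152,.0315,.105),(.075,-.075,.01)])
U=np.array([c(747,253),c(743,428),c(152,98)])
ext=np.r_[c(508,23),c(588,266)]
def W(Q,v): return Q@R.from_euler('z',v[2]).as_matrix().T+[v[0],v[1],0]
def fun(v):
    r=(proj(p,W(P,v))-U).ravel()
    t=proj(p,W(tb,v)); e=np.r_[t.min(0),t.max(0)]-ext
    tr=proj(p,W(np.array([(.1,0,.105)]),v))[0]; m=c(42,363)
    return np.r_[r,e,(tr-m)[1]]
if __name__=="__main__":
    s=least_squares(fun,[.5,.4,.79]); print(s.x.round(4),np.degrees(s.x[2]).round(2)); print(s.fun.round(1))
    f=cv2.imread("pics/w1.png")
    f=cv2.resize(f[90:225,205:425],None,fx=3.6,fy=3.6,interpolation=cv2.INTER_CUBIC)
    tc=lambda q:tuple(((np.asarray(q)-[205,90]+.5)*3.6-.5).astype(int))
    L=[(.075,-.075,.01),(-.075,-.075,.01),(.095,-.0285,.105),(.095,.0285,.105),(-.095,.0285,.105),(-.095,-.0285,.105),(-.152,-.0315,.105),(-.152,.0315,.105),(0,0,.105)]
    for q in proj(p,W(np.array(L),s.x)): cv2.circle(f,tc(q),3,(0,0,255),-1)
    for q in proj(p,W(tb,s.x)): cv2.circle(f,tc(q),3,(0,255,0),-1)
    cv2.imwrite("pics/w1o.png",f);
E
python3 fit.py
```

```text
[0.4931 0.4113 0.8008] 45.88
[ 0.3 -0.8 -2.1 -1.7 -0.2  6.6 -1.7 -1.5  2.8  1.8 -3.8]
```

View pics/w1o.png

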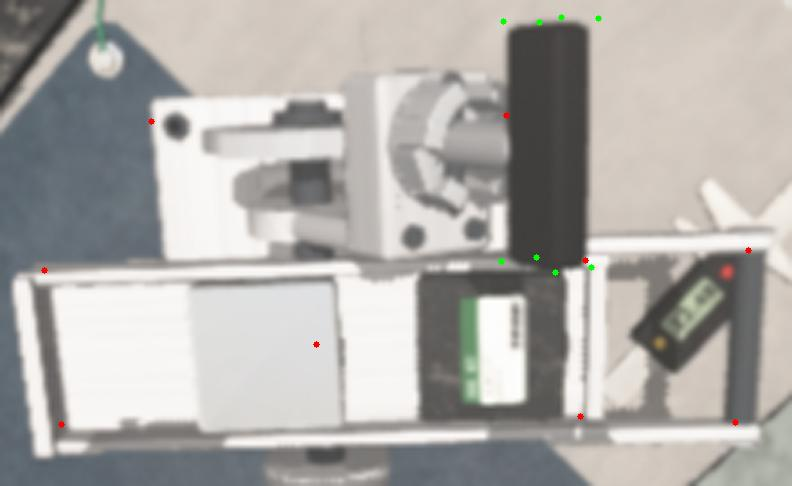

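```bash
sed -i 's/return np.r_\[r,e,(tr-m)\[1\]\]/return np.r_[r[:4],e,(tr-m)[1]]/' fit.py; python3 fit.py
```

```text
[0.4908 0.412  0.8169] 46.81
[ 0.7 -1.  -0.9 -1.9 -2.  -0.2  2.   2.9 -1. ]
```

View pics/w1o.png

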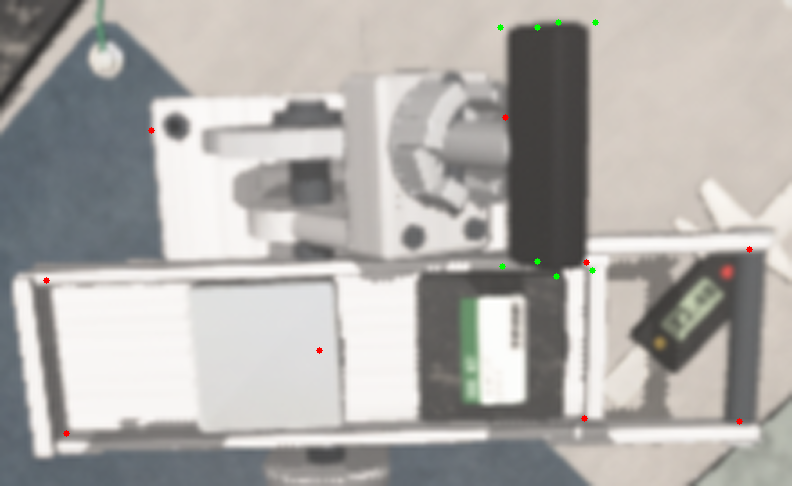

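```bash
cat >> h.py <<'E'
ST=np.array([0.4908,0.412,0.8169])
A=np.array([-.574,0,.819]);A/=np.linalg.norm(A)
def Rs(): return R.from_euler('z',ST[2]).as_matrix()
def w(P): return np.asarray(P)@Rs().T+[ST[0],ST[1],0]
def tbar_pose(stand,lift=0,turn=0,tip=.159,dy=0):
    g=np.array([0,-.074+dy,.105])+(.122+lift+stand+tip)*A
    z=-A; x=np.array([0,-1,0]); y=np.cross(z,x)
    M=np.c_[x,y,z]; M=R.from_rotvec(-turn*A).as_matrix()@M
    return w(g),Rs()@M
def handle_pose(th,up=0,dy=0,tip=.159):
    g=np.array([-.152*np.cos(th),dy,.105+.152*np.sin(th)+up+tip])
    return w(g),Rs()@np.c_[[0,-1,0],[-1,0,0],[0,0,-1]]
def rel(T,s=None):
    s=s or arm.get_state(); M=R.from_euler('xyz',s['ee_rot']).as_matrix()
    d=(T[0]-s['eef_pos'])/.2; r=R.from_matrix(T[1]@M.T).as_rotvec()/np.pi
    return np.round(np.r_[d,r],3).tolist()
E
python3 - <<'E'
from h import *
print(rel(tbar_pose(.08)),tbar_pose(.08)[0]); print(rel(handle_pose(0,.1)))
E
```

```text
[-0.376, -0.857, -0.52, 0.14, -0.135, 0.01] [0.40293007 0.21030136 0.40062397]
[-0.457, -0.402, -0.703, -0.0, -0.0, 0.01]
```

```bash
python3 -m inch '[[[-0.06,-0.15,-0.05,0.025,-0.025,0],[-0.15,-0.35,-0.2,0.06,-0.055,0],[-0.25,-0.6,-0.35,0.1,-0.09,0.005],[-0.33,-0.8,-0.45,0.13,-0.12,0.01],[-0.376,-0.857,-0.52,0.14,-0.135,0.01],[-0.376,-0.857,-0.52,0.14,-0.135,0.01]]]' 50
python3 - <<'E'
from h import *
import pickle
p=arm.camera_params("wrist"); f=arm.grab_frame("wrist"); cv2.imwrite("pics/w2.png",f)
pickle.dump(p,open("w2.pkl","wb")); s=arm.get_state(); print(s['q'],s['eef_pos'],s['t'])
# overlays
B=np.array([0,1,0]);C=np.cross(B,A);G=np.array([0,-.074,.105])+.122*A
tb=np.array([G+a*A+b*B+d*C for a in(.009,-.012) for b in(-.03,.03) for d in(-.006,.006)])
for q in proj(p,w(tb)): cv2.circle(f,tuple(q.astype(int)),2,(0,255,0),-1)
for q in proj(p,w([G])): cv2.circle(f,tuple(q.astype(int)),2,(0,0,255),-1)
cv2.imwrite("pics/w2o.png",f)
E
```

```text
t: 3.28
eef_pos: [0.402, 0.2087, 0.3997]
ee_rot: [-2.532, 0.001, -0.752]
force: [0.3, 0.3, -0.4]
width: 0.0501
[ 0.94214855 -0.19045453 -0.76987658  0.18306979 -0.39024807 -0.27090075] [0.40304146 0.21009655 0.4010725 ] 3.325
```

View pics/w2o.png

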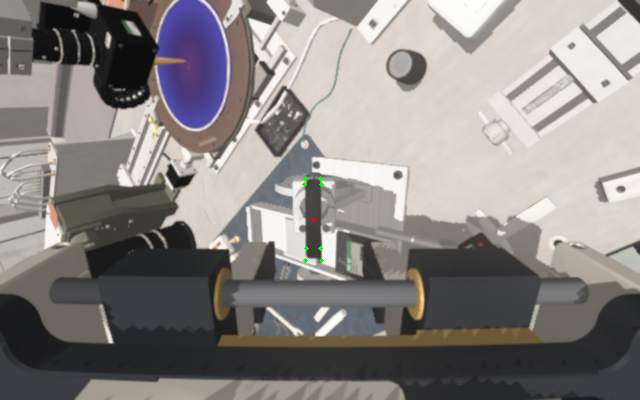

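Run:
```python
import cv2
f=cv2.imread("pics/w2o.png")
cv2.imwrite("pics/w2c.png",cv2.resize(f[140:280,220:420],None,fx=4,fy=4,interpolation=cv2.INTER_CUBIC))
```

```text
(no output)
```

View pics/w2c.png

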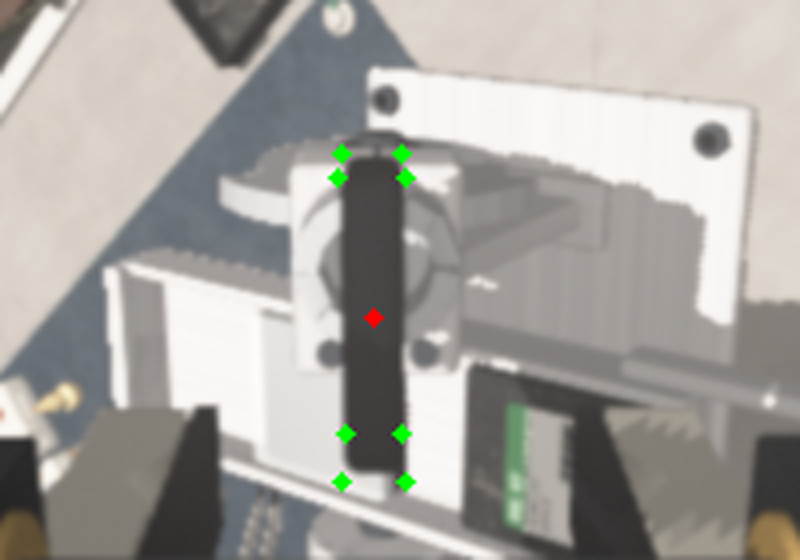

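```bash
sed -i 's/^ST=.*/ST=np.array([0.4908,0.412,0.8169])/' h.py
python3 - <<'E'
from h import *
print(rel(tbar_pose(.0,dy=-.001)),rel(tbar_pose(.04,dy=-.001)))
E
```

```text
[0.16, 0.165, -0.33, -0.0, -0.0, -0.001] [0.082, 0.081, -0.166, -0.0, -0.0, -0.001]
```

```bash
python3 -m inch '[[[0.03,0.03,-0.06,0,0,0],[0.082,0.081,-0.166,0,0,0],[0.12,0.123,-0.248,0,0,0],[0.15,0.155,-0.31,0,0,0],[0.16,0.165,-0.33,0,0,0],[0.16,0.165,-0.33,0,0,0]]]' 50
python3 - <<'E'
from h import *
f=arm.grab_frame("wrist"); cv2.imwrite("pics/w3.png",f); s=arm.get_state(); print(s['q'],s['force'],s['t']); print(rel(tbar_pose(.0,dy=-.001)))
g=arm.grab_frame("scene"); cv2.imwrite("pics/s3.png",cv2.resize(g[100:300,200:400],None,fx=3,fy=3,interpolation=cv2.INTER_CUBIC))
E
```

```text
t: 4.08
eef_pos: [0.4361, 0.2436, 0.3348]
ee_rot: [-2.531, 0.001, -0.753]
force: [-0.4, -0.0, 0.6]
width: 0.05
[ 0.89631234 -0.01779178 -0.86050661  0.3572911  -0.12639504 -0.41940412] [-0.05466569 -1.05203413 -0.24728841] 4.125
[-0.004, -0.001, -0.0, -0.0, -0.0, -0.0]
```

View pics/w3.png

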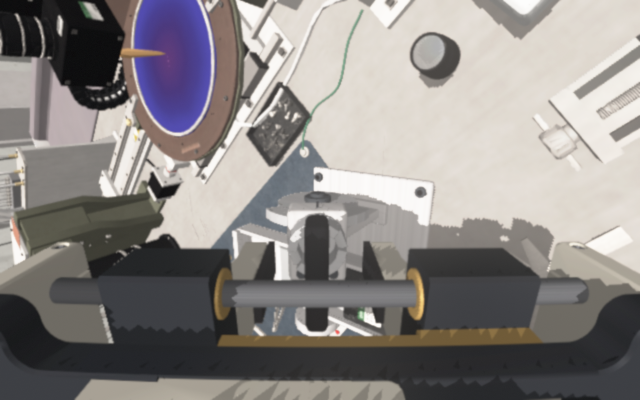

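View pics/s3.png

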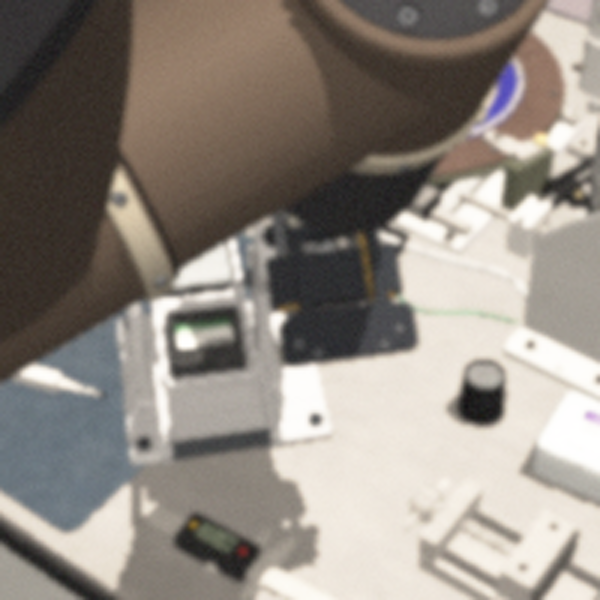

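```bash
python3 -m inch '[[[0,0,0,0,0,0],[0,0,0,0,0,0],[0,0,0,0,0,0],[0,0,0,0,0,0],[0,0,0,0,0,0]]]' 5 40
python3 - <<'E'
from h import *
s=arm.get_state(); print(s['q'],s['force'],s['moment'],s['width'])
print(w(A*.018)-w([0,0,0]))
a=w(A)-w([0,0,0]); print("lift 18mm",a*.018/.2, "turn per rad", -a/np.pi)
E
```

```text
t: 4.8
eef_pos: [0.4359, 0.2434, 0.3356]
ee_rot: [-2.528, 0.001, -0.752]
force: [3.2, 1.4, 2.5]
width: 0.0117
[ 0.89585502 -0.01851758 -0.86128942  0.35885541 -0.1237717  -0.42055923] [3.16536631 1.35667844 2.48291426] [-0.56829016  0.07707619 -0.29254446] 0.01169372972713428
[-0.00707126 -0.00753142  0.01474025]
lift 18mm [-0.03535628 -0.0376571   0.07370127] turn per rad [ 0.12504726  0.13318473 -0.26066491]
```

```bash
python3 -m inch '[[[-0.01,-0.01,0.02,0,0,0],[-0.02,-0.021,0.041,0,0,0],[-0.03,-0.032,0.062,0,0,0],[-0.036,-0.0385,0.0755,0,0,0],[-0.036,-0.0385,0.0755,0,0,0],[-0.036,-0.0385,0.0755,0,0,0]]]'
python3 - <<'E'
from h import *
s=arm.get_state(); print(s['q'],s['force'],s['moment'],s['width'])
print("Faxial",s['force']@(w(A)-w([0,0,0])), (s['eef_pos']-np.array([.4359,.2434,.3356]))@(w(A)-w([0,0,0])))
f=arm.grab_frame("wrist"); cv2.imwrite("pics/w4.png",f[150:400])
E
```

```text
t: 5.55
eef_pos: [0.4288, 0.236, 0.3502]
ee_rot: [-2.529, 0.002, -0.752]
force: [9.8, 8.1, -6.5]
width: 0.0117
[ 0.91318877 -0.05742006 -0.82871137  0.27605107 -0.19592856 -0.34935261] [ 9.7641173   8.12577798 -6.5414401 ] [-0.39847309 -0.83978347 -0.63890715] 0.011672445332722001
Faxial -12.592538546670335 0.01784627302485017
```

View pics/w4.png

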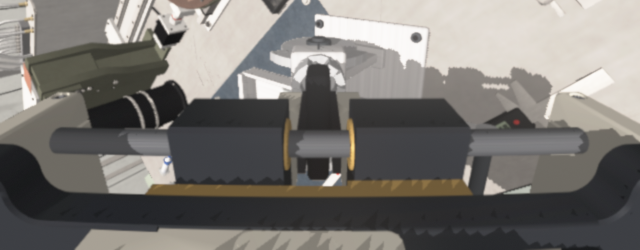

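```bash
python3 -m inch '[[[0,0,0,0.019,0.02,-0.04],[0,0,0,0.038,0.04,-0.08],[0,0,0,0.057,0.061,-0.119],[0,0,0,0.076,0.081,-0.159],[0,0,0,0.095,0.101,-0.199],[0,0,0,0.114,0.122,-0.239],[0,0,0,0.134,0.142,-0.279],[0,0,0,0.152,0.162,-0.317]]]'
python3 - <<'E'
from h import *
s=arm.get_state(); print(s['q'],s['force'],s['moment'],s['width'])
a=(w(A)-w([0,0,0]))
print("Faxial",s['force']@a, (s['eef_pos']-np.array([.4359,.2434,.3356]))@a,"turn togo",R.from_matrix(tbar_pose(.0,0,1.22)[1]@R.from_euler('xyz',s['ee_rot']).as_matrix().T).as_rotvec()@a)
f=arm.grab_frame("wrist"); cv2.imwrite("pics/w5.png",f[150:400])
E
```

```text
t: 6.6
eef_pos: [0.4283, 0.2359, 0.3494]
ee_rot: [-2.906, 0.571, -1.904]
force: [5.4, 8.1, -8.1]
width: 0.0118
[ 0.9131429  -0.05733245 -0.83379574  0.28449658 -0.19110217 -1.57806803] [ 5.41179287  8.08512809 -8.13962241] [0.04980284 0.74021572 0.56909977] 0.011795685362600287
Faxial -12.174486423101634 0.01742129606985954 turn togo -0.0003234754310433883
```

View pics/w5.png

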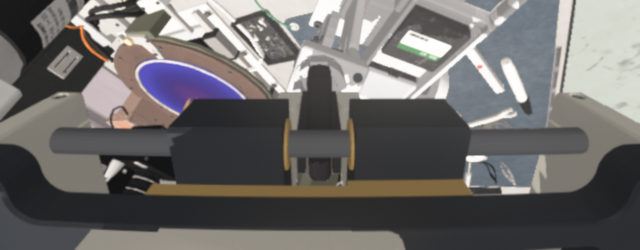

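```bash
python3 -m inch '[[[0.004,0.004,-0.008,0,0,0],[0.008,0.008,-0.016,0,0,0],[0.012,0.0125,-0.024,0,0,0],[0.014,0.0147,-0.029,0,0,0],[0.014,0.0147,-0.029,0,0,0]]]'
python3 - <<'E'
from h import *
s=arm.get_state(); print(s['q'],s['force'],s['moment'],s['width'])
a=(w(A)-w([0,0,0]))
print("Faxial",s['force']@a, (s['eef_pos']-np.array([.4359,.2434,.3356]))@a,"Maxial",s['moment']@a)
E
```

```text
t: 7.28
eef_pos: [0.431, 0.2386, 0.344]
ee_rot: [-2.903, 0.57, -1.898]
force: [-0.7, 6.7, -3.4]
width: 0.0118
[ 0.90758383 -0.04289646 -0.84444873  0.31018939 -0.16563318 -1.59543428] [-0.67853328  6.73515305 -3.35697261] [0.19501201 1.79932381 1.23151235] 0.011790629813269877
Faxial -5.300544684971687 0.01080780179051333 Maxial 0.1790201505241636
```

```bash
python3 -m inch '[[[0,0,0,0,0,0],[0,0,0,0,0,0],[0,0,0,0,0,0],[0,0,0,0,0,0]]]' 50
python3 - <<'E'
from h import *
s=arm.get_state(); print(s['force'],s['width'],s['eef_pos'])
f=arm.grab_frame("wrist"); cv2.imwrite("pics/w6.png",f[150:400])
a=(w(A)-w([0,0,0])); print("back 100mm",a*.1/.2)
E
```

```text
t: 7.78
eef_pos: [0.4311, 0.2377, 0.344]
ee_rot: [-2.903, 0.57, -1.9]
force: [-0.6, 0.5, 0.3]
width: 0.0459
[-0.62504193  0.46194689  0.34577751] 0.04592331876449149 [0.43105009 0.2377494  0.34396332]
back 100mm [-0.19642377 -0.20920608  0.40945148]
```

View pics/w6.png

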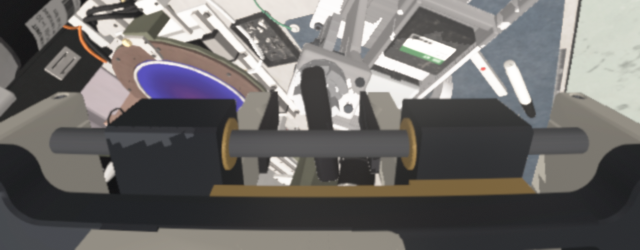

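```bash
python3 -m inch '[[[-0.03,-0.03,0.06,0,0,0],[-0.09,-0.1,0.19,0,0,0],[-0.16,-0.17,0.33,0,0,0],[-0.196,-0.209,0.409,0,0,0],[-0.196,-0.209,0.409,0,0,0]]]' 50
python3 - <<'E'
from h import *
import pickle
s=arm.get_state(); print(s['q'],s['t'])
p=arm.camera_params("wrist");f=arm.grab_frame("wrist"); cv2.imwrite("pics/w7.png",f); pickle.dump(p,open("w7.pkl","wb"))
print(rel(handle_pose(0,.1,.008)), rel(handle_pose(0,.16,.008)))
E
```

```text
t: 8.45
eef_pos: [0.3916, 0.1959, 0.4273]
ee_rot: [-2.902, 0.573, -1.899]
force: [-0.1, -0.2, -0.4]
width: 0.05
[ 0.94882812 -0.25355954 -0.74406329  0.16440798 -0.4735889  -1.47062591] 8.45
[-0.054, 0.553, -0.311, -0.206, 0.03, 0.374] [-0.054, 0.553, -0.011, -0.206, 0.03, 0.374]
```

View pics/w7.png

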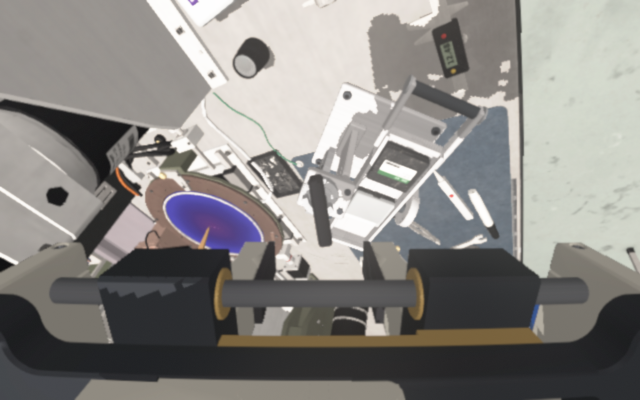

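```bash
python3 -m inch '[[[-0.02,0.02,0.05,-0.026,0.004,0.047],[-0.04,0.08,0.1,-0.052,0.008,0.094],[-0.054,0.16,0.1,-0.077,0.011,0.14],[-0.054,0.26,0.1,-0.103,0.015,0.187],[-0.054,0.36,0.1,-0.129,0.019,0.234],[-0.054,0.45,0.05,-0.155,0.023,0.28],[-0.054,0.52,0,-0.18,0.026,0.327],[-0.054,0.553,-0.011,-0.206,0.03,0.374]]]' 40
python3 -m inch '[[[0,0,0,0,0,0]]]'
python3 - <<'E'
from h import *
import pickle
s=arm.get_state(); print(s['q'],s['t'])
p=arm.camera_params("wrist");f=arm.grab_frame("wrist"); pickle.dump(p,open("w8.pkl","wb"));cv2.imwrite("pics/w8.png",f)
for q in proj(p,w([(-.152,-.0315,.105),(-.152,.0315,.105),(-.152,0,.105)])): cv2.circle(f,tuple(q.astype(int)),2,(0,0,255),-1)
cv2.imwrite("pics/w8o.png",f)
print(rel(handle_pose(0,.0,.008)), rel(handle_pose(0,.16,.008)))
E
```

```text
t: 9.5
eef_pos: [0.3813, 0.3077, 0.421]
ee_rot: [3.134, -0.005, -0.75]
force: [-0.6, 0.1, 0.2]
width: 0.0401
t: 9.62
eef_pos: [0.3814, 0.3079, 0.4212]
ee_rot: [3.137, -0.004, -0.755]
force: [-0.8, -0.6, -0.3]
width: 0.0399
[ 1.08229517  0.04030083 -0.35660513  0.00253674 -1.1796559  -0.26706303] 9.625
[-0.002, -0.004, -0.789, 0.001, 0.0, 0.001] [-0.002, -0.004, 0.011, 0.001, 0.0, 0.001]
```

View pics/w8o.png

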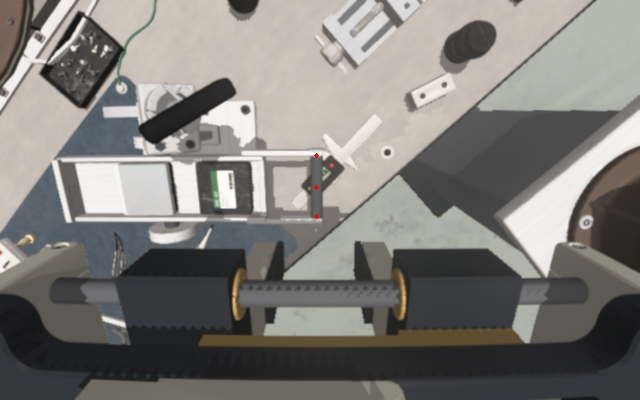

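```bash
python3 -m inch '[[[-0.001,-0.002,-0.1,0.001,0,0.001],[-0.002,-0.004,-0.3,0.001,0,0.001],[-0.002,-0.004,-0.5,0.001,0,0.001],[-0.002,-0.004,-0.65,0.001,0,0.001],[-0.002,-0.004,-0.75,0.001,0,0.001],[-0.002,-0.004,-0.789,0.001,0,0.001],[-0.002,-0.004,-0.789,0.001,0,0.001]]]' 40
python3 - <<'E'
from h import *
s=arm.get_state(); print(s['q'],s['t'],s['force'])
f=arm.grab_frame("wrist"); cv2.imwrite("pics/w9.png",f)
print(rel(handle_pose(0,.0,.008)))
E
```

```text
t: 10.55
eef_pos: [0.3807, 0.3058, 0.2659]
ee_rot: [-3.14, -0.0, -0.753]
force: [0.3, 0.4, 0.5]
width: 0.0399
[ 1.08060543  0.194682   -0.57732891  0.00115809 -0.79731714 -0.26328008] 10.55 [0.27019957 0.44419367 0.48923211]
[0.0, 0.003, -0.012, -0.001, 0.001, -0.001]
```

View pics/w9.png

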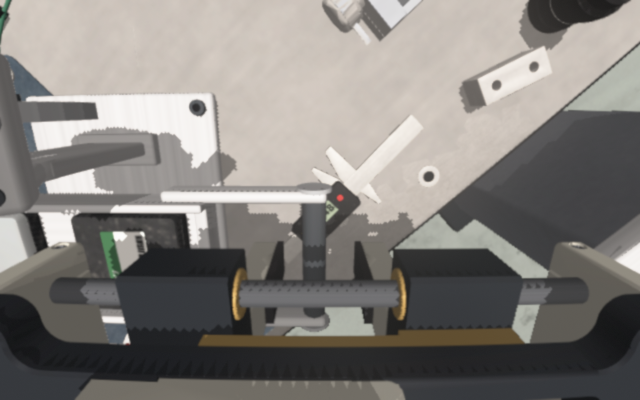

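```bash
python3 -m inch '[[[0,0,0,0,0,0],[0,0,0,0,0,0],[0,0,0,0,0,0],[0,0,0,0,0,0]]]' 5 20
python3 - <<'E'
from h import *
s=arm.get_state(); print(s['t'],s['force'],s['width'],s['eef_pos'])
b=handle_pose(0)[0]
for d in (3,8,14,20,26,31,34,36.5,38): print(d,((handle_pose(np.radians(d))[0]-b)/.2).round(3))
E
```

```text
t: 11.1
eef_pos: [0.3817, 0.3074, 0.2668]
ee_rot: [-3.136, -0.001, -0.75]
force: [7.0, 2.5, -0.5]
width: 0.0114
11.1 [ 7.00242546  2.46436067 -0.54089755] 0.011355655116198403 [0.38171095 0.30736425 0.2667898 ]
3 [0.001 0.001 0.04 ]
8 [0.005 0.005 0.106]
14 [0.015 0.016 0.184]
20 [0.031 0.033 0.26 ]
26 [0.053 0.056 0.333]
31 [0.074 0.079 0.391]
34 [0.089 0.095 0.425]
36.5 [0.102 0.109 0.452]
38 [0.11  0.117 0.468]
```

```bash
python3 -m inch '[[[0.001,0.001,0.02,0,0,0],[0.001,0.001,0.04,0,0,0],[0.003,0.003,0.073,0,0,0],[0.005,0.005,0.106,0,0,0],[0.01,0.01,0.145,0,0,0],[0.015,0.016,0.184,0,0,0],[0.023,0.025,0.222,0,0,0],[0.031,0.033,0.26,0,0,0]]]'
python3 - <<'E'
from h import *
s=arm.get_state(); print(s['t'],s['force'],s['width'],s['eef_pos'])
f=arm.grab_frame("wrist"); cv2.imwrite("pics/w10.png",f)
E
```

```text
t: 12.1
eef_pos: [0.3884, 0.3145, 0.3188]
ee_rot: [-3.134, -0.0, -0.75]
force: [13.1, 7.2, -9.6]
width: 0.0112
12.1 [13.10774252  7.17750435 -9.58551641] 0.011238597050539601 [0.38839826 0.31447935 0.31879282]
```

View pics/w10.png

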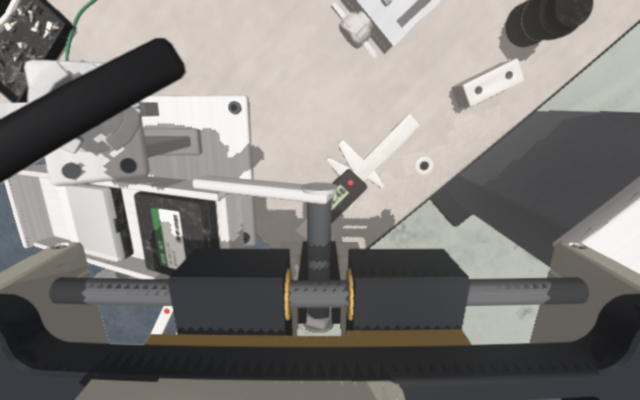

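```bash
python3 -m inch '[[[0.011,0.011,0.037,0,0,0],[0.024,0.025,0.073,0,0,0],[0.036,0.037,0.102,0,0,0],[0.047,0.05,0.131,0,0,0],[0.06,0.063,0.16,0,0,0],[0.07,0.074,0.178,0,0,0],[0.079,0.083,0.192,0,0,0],[0.079,0.083,0.192,0,0,0]]]'
python3 - <<'E'
from h import *
import pickle
s=arm.get_state(); print(s['t'],s['force'],s['width'],s['eef_pos'])
print("th from z",np.degrees(np.arcsin((s['eef_pos'][2]-.2668)/.152)))
p=arm.camera_params("wrist");f=arm.grab_frame("wrist"); cv2.imwrite("pics/w11.png",f);pickle.dump(p,open("w11.pkl","wb"))
for n in("scene","top"):
    g=arm.grab_frame(n); g=g[100:300,200:400] if n=="scene" else g[160:310,200:400]
    cv2.imwrite(f"pics/{n}11.png",cv2.resize(g,None,fx=3,fy=3,interpolation=cv2.INTER_CUBIC))
E
```

```text
t: 13.15
eef_pos: [0.4029, 0.3297, 0.3559]
ee_rot: [-3.139, -0.0, -0.751]
force: [3.7, 4.4, -6.5]
width: 0.0113
13.15 [ 3.7157921   4.36306378 -6.48373988] 0.011292013582427873 [0.40289855 0.32966356 0.35594372]
th from z 35.90703524490981
```

View pics/w11.png

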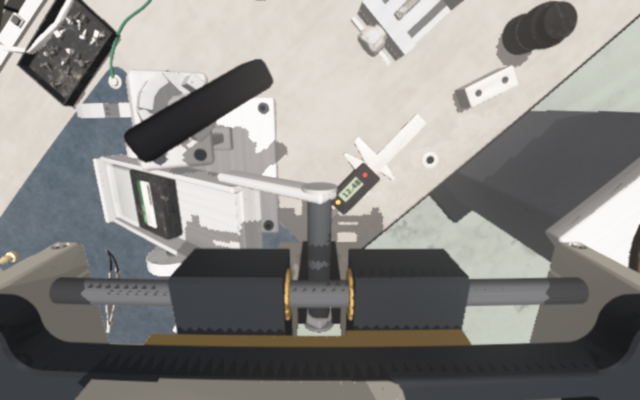

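View pics/top11.png

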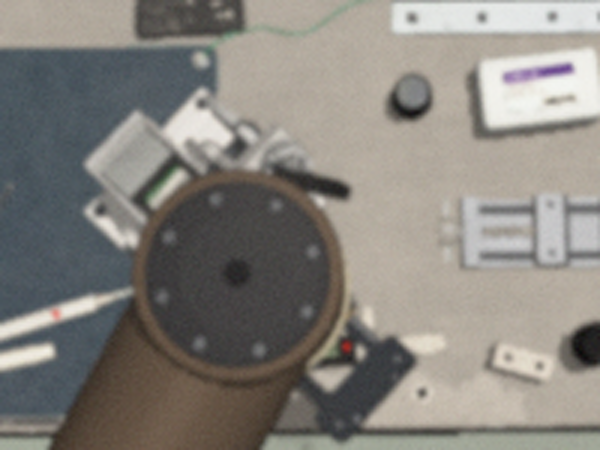

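```bash
python3 -m inch '[[[0.004,0.004,0.01,0,0,0],[0.004,0.004,0.01,0,0,0],[0.004,0.004,0.01,0,0,0],[0.004,0.004,0.01,0,0,0],[0.004,0.004,0.01,0,0,0],[0.004,0.004,0.01,0,0,0],[0.004,0.004,0.01,0,0,0],[0.004,0.004,0.01,0,0,0]]]'
python3 -m inch '[[[0,0,0,0,0,0],[0,0,0,0,0,0],[0,0,0,0,0,0],[0,0,0,0,0,0],[0,0,0,0,0,0],[0,0,0,0,0,0]]]'
python3 - <<'E'
from h import *
import pickle
s=arm.get_state(); print(s['t'],s['force'],s['width'],s['eef_pos'])
print("th from z",np.degrees(np.arcsin((s['eef_pos'][2]-.2668)/.152)))
p=arm.camera_params("wrist");f=arm.grab_frame("wrist"); cv2.imwrite("pics/w12.png",f);
g=f.copy()
for th,c in((34,(255,0,0)),(37,(0,0,255)),(40,(0,255,0))):
    t=np.radians(th); X=[]
    for y in(-.0285,.0285):
        X.append((.095*np.cos(t),y,.105-.095*np.sin(t)))
        X.append((-.152*np.cos(t),y,.105+.152*np.sin(t)))
    for q in proj(p,w(X)): cv2.circle(g,tuple(q.astype(int)),1,c,-1)
cv2.imwrite("pics/w12c.png",cv2.resize(g[60:290,80:380],None,fx=2.6,fy=2.6,interpolation=cv2.INTER_CUBIC))
E
```

```text
t: 14.3
eef_pos: [0.4038, 0.3306, 0.3579]
ee_rot: [-3.138, -0.0, -0.751]
force: [6.0, 5.5, -8.4]
width: 0.0112
t: 15.05
eef_pos: [0.4038, 0.3306, 0.3579]
ee_rot: [-3.138, -0.0, -0.751]
force: [6.0, 5.6, -7.9]
width: 0.0114
15.05 [ 6.01526733  5.61046529 -7.91877007] 0.01138658735081108 [0.40377407 0.33062172 0.3579283 ]
th from z 36.8361236081681
```

View pics/w12c.png

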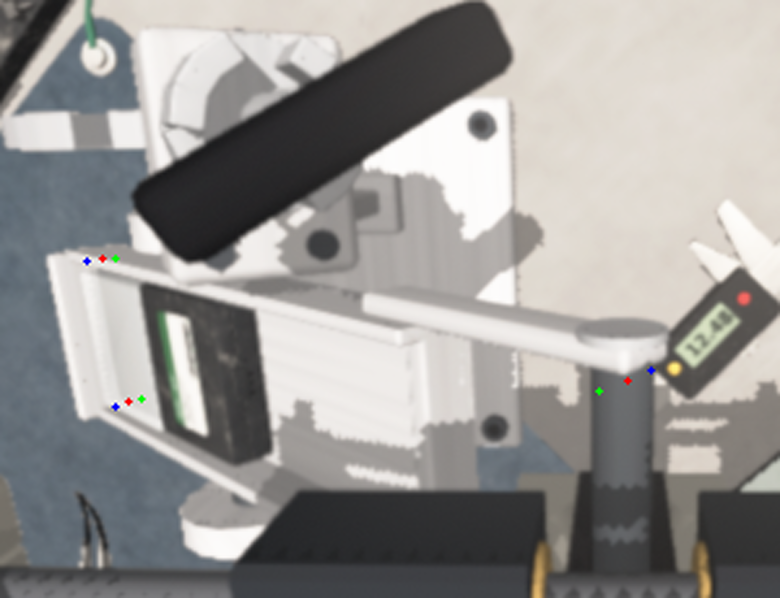

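```bash
python3 -m inch '[[[-0.01,-0.011,-0.022,0,0,0],[-0.022,-0.023,-0.046,0,0,0],[-0.036,-0.039,-0.08,0,0,0],[-0.05,-0.052,-0.115,0,0,0],[-0.062,-0.065,-0.15,0,0,0],[-0.076,-0.08,-0.2,0,0,0],[-0.088,-0.093,-0.25,0,0,0],[-0.095,-0.1,-0.289,0,0,0]]]'
python3 -m inch '[[[-0.006,-0.007,-0.039,0,0,0],[-0.009,-0.01,-0.066,0,0,0],[-0.011,-0.013,-0.1,0,0,0],[-0.013,-0.015,-0.133,0,0,0],[-0.014,-0.016,-0.153,0,0,0],[-0.014,-0.016,-0.173,0,0,0],[-0.014,-0.016,-0.173,0,0,0]]]'
python3 - <<'E'
from h import *
s=arm.get_state(); print(s['t'],s['force'],s['width'],s['eef_pos'])
print("th from z",np.degrees(np.arcsin((s['eef_pos'][2]-.2668)/.152)))
f=arm.grab_frame("wrist"); cv2.imwrite("pics/w13.png",f)
E
```

```text
t: 16.1
eef_pos: [0.3846, 0.3103, 0.3003]
ee_rot: [-3.138, -0.0, -0.751]
force: [3.8, 4.3, 1.3]
width: 0.0111
t: 16.98
eef_pos: [0.382, 0.3075, 0.2659]
ee_rot: [-3.138, -0.0, -0.75]
force: [4.8, 5.6, -1.9]
width: 0.0108
16.975 [ 4.7558731   5.60605943 -1.92095724] 0.010771893222221766 [0.38204905 0.3075306  0.26588973]
th from z -0.3431251836870958
```

View pics/w13.png

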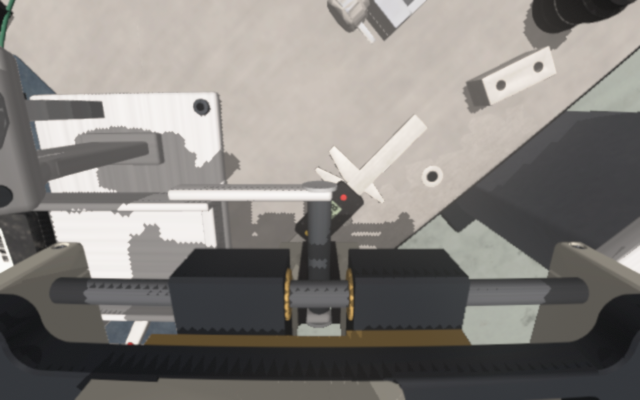

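```bash
python3 -m inch '[[[0,0,0.004,0,0,0],[0,0,0.004,0,0,0],[0,0,0.004,0,0,0]]]'; python3 -m inch '[[[0,0,0,0,0,0],[0,0,0,0,0,0],[0,0,0,0,0,0],[0,0,0,0,0,0]]]' 42
python3 -m inch '[[[0,0,0.05,0,0,0],[0,0,0.2,0,0,0],[0,0,0.4,0,0,0],[0,0,0.6,0,0,0],[0,0,0.75,0,0,0],[0,0,0.8,0,0,0],[0,0,0.8,0,0,0]]]'
python3 - <<'E'
from h import *
import pickle
s=arm.get_state(); print(s['t'],s['q'],s['eef_pos'])
p=arm.camera_params("wrist");f=arm.grab_frame("wrist"); pickle.dump(p,open("w14.pkl","wb"));cv2.imwrite("pics/w14.png",f)
T=1.05
print(rel(tbar_pose(.1,.0105,1.05,dy=-.001)))
B=np.cross(A,[0,0,0]);
g=np.array([0,-.074,.105])+(.122+.0105)*A
M=R.from_rotvec(-1.05*A).as_matrix();C0=np.cross([0,1,0],A)
tb=np.array([g+a*A+M@(b*np.array([0,1,0])+d*C0) for a in(.009,-.012) for b in(-.03,.03) for d in(-.006,.006)])
for q in proj(p,w(tb)): cv2.circle(f,tuple(q.astype(int)),1,(0,255,0),-1)
for q in proj(p,w([(-.152,-.0315,.105),(-.152,.0315,.105),(-.152,0,.105)])): cv2.circle(f,tuple(q.astype(int)),1,(0,0,255),-1)
cv2.imwrite("pics/w14c.png",cv2.resize(f[40:290,30:350],None,fx=2.4,fy=2.4,interpolation=cv2.INTER_CUBIC))
E
```

```text
t: 17.4
eef_pos: [0.382, 0.3075, 0.2668]
ee_rot: [-3.138, -0.0, -0.751]
force: [5.0, 4.7, -0.6]
width: 0.0108
t: 17.9
eef_pos: [0.3815, 0.3064, 0.2663]
ee_rot: [-3.141, -0.001, -0.751]
force: [-0.8, 0.9, 0.4]
width: 0.0407
t: 18.77
eef_pos: [0.3815, 0.3066, 0.4271]
ee_rot: [-3.139, -0.0, -0.751]
force: [0.5, -0.2, -0.4]
width: 0.042
18.775 [ 1.07990379e+00  3.28072840e-02 -3.50090061e-01  7.44748433e-04
 -1.18570621e+00 -2.60495590e-01] [0.38152817 0.30660255 0.4270629 ]
[0.051, -0.548, -0.002, 0.198, -0.046, -0.324]
```

View pics/w14c.png

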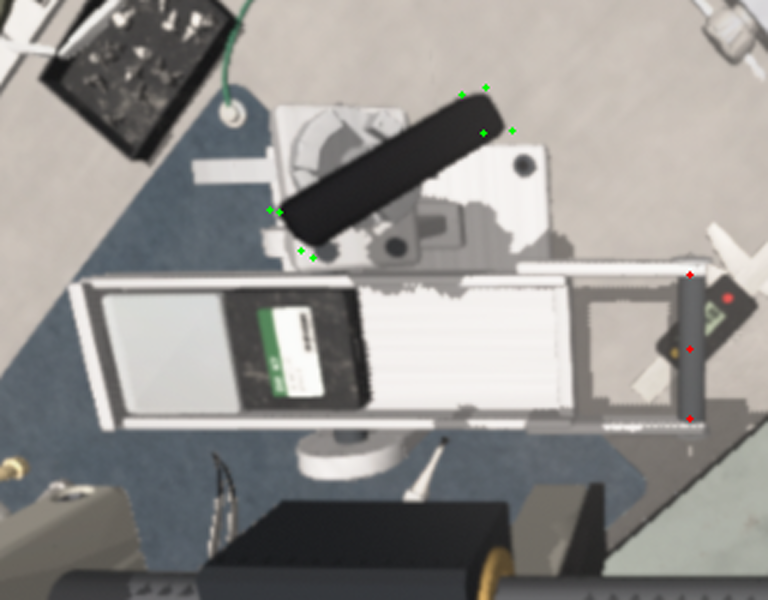

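```bash
python3 -m inch '[[[0.006,-0.06,0.06,0.025,-0.006,-0.04],[0.013,-0.13,0.1,0.05,-0.012,-0.081],[0.02,-0.22,0.1,0.074,-0.017,-0.122],[0.026,-0.31,0.1,0.099,-0.023,-0.162],[0.032,-0.4,0.08,0.124,-0.029,-0.203],[0.04,-0.48,0.05,0.149,-0.035,-0.243],[0.048,-0.53,0.01,0.173,-0.04,-0.284],[0.051,-0.548,-0.002,0.198,-0.046,-0.324]]]' 50
python3 -m inch '[[[0,0,0,0,0,0]]]'
python3 - <<'E'
from h import *
import pickle
s=arm.get_state(); print(s['t'],s['q'])
p=arm.camera_params("wrist");f=arm.grab_frame("wrist"); cv2.imwrite("pics/w15.png",f)
print(rel(tbar_pose(.0,.0105,1.05,dy=-.001)),rel(tbar_pose(.05,.0105,1.05,dy=-.001)))
g=np.array([0,-.074,.105])+(.122+.0105)*A
M=R.from_rotvec(-1.05*A).as_matrix();C0=np.cross([0,1,0],A)
tb=np.array([g+a*A+M@(b*np.array([0,1,0])+d*C0) for a in(.009,-.012) for b in(-.03,.03) for d in(-.006,.006)])
for q in proj(p,w(tb)): cv2.circle(f,tuple(q.astype(int)),1,(0,255,0),-1)
cv2.imwrite("pics/w15c.png",cv2.resize(f[120:300,200:440],None,fx=3.2,fy=3.2,interpolation=cv2.INTER_CUBIC))
E
```

```text
t: 19.82
eef_pos: [0.3916, 0.1964, 0.4246]
ee_rot: [-2.807, 0.521, -1.719]
force: [0.9, -1.1, 0.4]
width: 0.0498
t: 19.95
eef_pos: [0.3909, 0.1959, 0.424]
ee_rot: [-2.807, 0.515, -1.713]
force: [0.2, -0.2, -1.0]
width: 0.0505
19.95 [ 0.9515592  -0.2503527  -0.75010222  0.17191208 -0.47528719 -1.31162256]
[0.198, 0.21, -0.406, 0.002, -0.0, -0.001] [0.1, 0.106, -0.201, 0.002, -0.0, -0.001]
```

View pics/w15c.png

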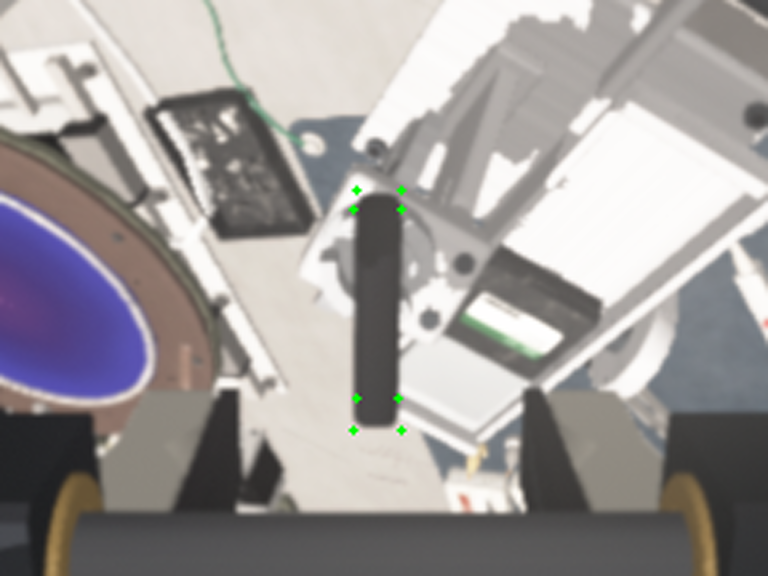

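Well aligned with the parked T-bar. Advance and grip.

```bash
python3 -m inch '[[[0.03,0.03,-0.06,0.001,0,0],[0.1,0.106,-0.201,0.002,0,0],[0.15,0.158,-0.305,0.002,0,0],[0.185,0.196,-0.38,0.002,0,0],[0.198,0.21,-0.406,0.002,0,0],[0.198,0.21,-0.406,0.002,0,0]]]' 50
python3 -m inch '[[[0,0,0,0,0,0],[0,0,0,0,0,0],[0,0,0,0,0,0],[0,0,0,0,0,0],[0,0,0,0,0,0]]]' 5 40
python3 - <<'E'
from h import *
s=arm.get_state(); print(s['q'],s['force'],s['moment'],s['width'])
print(rel(tbar_pose(.0,.0105,1.05,dy=-.001)))
E
```

```text
t: 20.75
eef_pos: [0.4318, 0.2393, 0.3447]
ee_rot: [-2.806, 0.523, -1.713]
force: [0.7, -0.4, 0.8]
width: 0.0499
t: 21.38
eef_pos: [0.4311, 0.2391, 0.3449]
ee_rot: [-2.806, 0.526, -1.713]
force: [-6.8, 0.8, 2.2]
width: 0.0119
[ 0.90838106 -0.04381891 -0.8425724   0.30821941 -0.16653618 -1.43016752] [-6.75276335  0.80053738  2.16496994] [-0.77205749  3.06902468  1.20136554] 0.011944431927327883
[-0.0, -0.002, -0.006, -0.001, 0.0, -0.0]
```

```bash
python3 -m inch '[[[-0.003,-0.003,0.006,0.006,0.007,-0.013],[-0.006,-0.0065,0.0125,0.006,0.007,-0.013],[-0.011,-0.0115,0.0225,0.006,0.007,-0.013],[-0.0145,-0.0155,0.0305,0.006,0.007,-0.013],[-0.0145,-0.0155,0.0305,0.006,0.007,-0.013],[-0.0145,-0.0155,0.0305,0.006,0.007,-0.013]]]'
python3 - <<'E'
from h import *
s=arm.get_state(); print(s['q'],s['force'],s['moment'],s['width'])
a=(w(A)-w([0,0,0]))
print("Faxial",s['force']@a, (s['eef_pos']-np.array([.4359,.2434,.3356]))@a,"Maxial",s['moment']@a)
print(rel(tbar_pose(.0,.0175,0,dy=-.001)))
E
```

```text
t: 22.12
eef_pos: [0.4285, 0.2366, 0.3505]
ee_rot: [-2.835, 0.54, -1.768]
force: [4.1, 6.9, -9.5]
width: 0.0117
[ 0.91452177 -0.05780424 -0.82898469  0.27784003 -0.1958296  -1.45334694] [ 4.12470916  6.85539929 -9.53893401] [-0.5528123   1.00331119  0.34784649] 0.011676768004214811
Faxial -12.300225684010272 0.01793482421100075 Maxial 0.08222586466209889
[-0.001, -0.004, -0.005, -0.138, -0.147, 0.286]
```

```bash
python3 -m inch '[[[0,0,0,-0.017,-0.018,0.036],[0,0,0,-0.035,-0.037,0.072],[0,0,0,-0.052,-0.055,0.107],[0,0,0,-0.069,-0.074,0.143],[0,0,0,-0.086,-0.092,0.179],[0,0,0,-0.104,-0.11,0.215],[0,0,0,-0.121,-0.129,0.25],[0,0,0,-0.138,-0.147,0.286]]]'
python3 -m inch '[[[0,0,0,0,0,0],[0,0,0,0,0,0]]]'
python3 - <<'E'
from h import *
s=arm.get_state(); print(s['q'],s['force'],s['moment'],s['width'])
a=(w(A)-w([0,0,0]))
print("Faxial",s['force']@a, (s['eef_pos']-np.array([.4359,.2434,.3356]))@a,"Maxial",s['moment']@a)
print(rel(tbar_pose(.0,.0175,0,dy=-.001)))
E
```

```text
t: 23.12
eef_pos: [0.4285, 0.2368, 0.3505]
ee_rot: [-2.53, -0.001, -0.75]
force: [4.2, 8.0, -8.1]
width: 0.0113
t: 23.38
eef_pos: [0.4285, 0.2368, 0.3505]
ee_rot: [-2.53, 0.002, -0.754]
force: [3.3, 7.6, -8.2]
width: 0.0115
[ 0.91460288 -0.05764148 -0.83027912  0.28338164 -0.19612969 -0.35953549] [ 3.33725734  7.64973638 -8.17791073] [-0.24420312  1.48658223  0.72661958] 0.01151644821489145
Faxial -11.208691472405725 0.017881488386017493 Maxial 0.06896143241687266
[-0.002, -0.005, -0.005, -0.001, -0.0, 0.0]
```

Turned back. Lower in stages, watching the axial force.

```bash
python3 -m inch '[[[0.005,0.005,-0.01,0,0,0],[0.01,0.0105,-0.0205,0,0,0],[0.014,0.015,-0.029,0,0,0],[0.018,0.019,-0.037,0,0,0],[0.0235,0.025,-0.049,0,0,0],[0.0235,0.025,-0.049,0,0,0]]]'
python3 - <<'E'
from h import *
s=arm.get_state(); print(s['force'],s['moment'],s['width'])
a=(w(A)-w([0,0,0]))
print("Faxial",s['force']@a, (s['eef_pos']-np.array([.4359,.2434,.3356]))@a,"Maxial",s['moment']@a)
E
```

```text
t: 24.12
eef_pos: [0.4332, 0.2418, 0.3408]
ee_rot: [-2.53, 0.002, -0.754]
force: [1.0, 5.7, -4.9]
width: 0.0117
[ 0.98474217  5.71992627 -4.90665135] [-0.34853273  1.77953056  0.85224607] 0.01169959882785902
Faxial -6.798211638433929 0.005978546280766551 Maxial 0.09024981996059833
```

```bash
python3 -m inch '[[[0.003,0.003,-0.006,0,0,0],[0.006,0.0065,-0.0125,0,0,0],[0.009,0.0095,-0.0185,0,0,0],[0.0105,0.011,-0.022,0,0,0],[0.0105,0.011,-0.022,0,0,0]]]'
python3 - <<'E'
from h import *
s=arm.get_state(); print(s['force'],s['moment'],s['width'])
a=(w(A)-w([0,0,0]))
print("Faxial",s['force']@a, (s['eef_pos']-np.array([.4359,.2434,.3356]))@a,"Maxial",s['moment']@a)
E
python3 -m inch '[[[0,0,0,0,0,0],[0,0,0,0,0,0],[0,0,0,0,0,0],[0,0,0,0,0,0]]]' 50
python3 -m inch '[[[-0.03,-0.03,0.06,0,0,0],[-0.09,-0.1,0.19,0,0,0],[-0.15,-0.157,0.307,0,0,0],[-0.16,-0.165,0.33,0,0,0],[-0.16,-0.165,0.33,0,0,0]]]'
python3 - <<'E'
from h import *
s=arm.get_state(); print(s['t'],s['q'])
p=arm.camera_params("wrist");f=arm.grab_frame("wrist"); cv2.imwrite("pics/w16.png",f)
B=np.array([0,1,0]);C=np.cross(B,A);G=np.array([0,-.074,.105])+.122*A
tb=np.array([G+a*A+b*B+d*C for a in(.009,-.012) for b in(-.03,.03) for d in(-.006,.006)])
for q in proj(p,w(tb)): cv2.circle(f,tuple(q.astype(int)),1,(0,255,0),-1)
cv2.imwrite("pics/w16c.png",cv2.resize(f[140:280,220:420],None,fx=4,fy=4,interpolation=cv2.INTER_CUBIC))
E
```

```text
t: 24.75
eef_pos: [0.4352, 0.2437, 0.3367]
ee_rot: [-2.529, 0.002, -0.754]
force: [-0.5, 6.5, -5.1]
width: 0.0117
[-0.47527268  6.4843517  -5.1312629 ] [-0.0925946   2.48257733  1.32734414] 0.011704054557867025
Faxial -6.72842835705459 0.0010701413327815431 Maxial 0.08460105132224384
t: 25.25
eef_pos: [0.4354, 0.2431, 0.3369]
ee_rot: [-2.529, 0.002, -0.756]
force: [0.5, -0.3, -0.6]
width: 0.0456
t: 25.88
eef_pos: [0.4033, 0.2102, 0.4029]
ee_rot: [-2.529, 0.002, -0.755]
force: [0.2, 0.3, -0.1]
width: 0.0499
25.875 [ 0.94231612 -0.19254734 -0.76938883  0.18789566 -0.39086117 -0.27907538]
```

View pics/w16c.png

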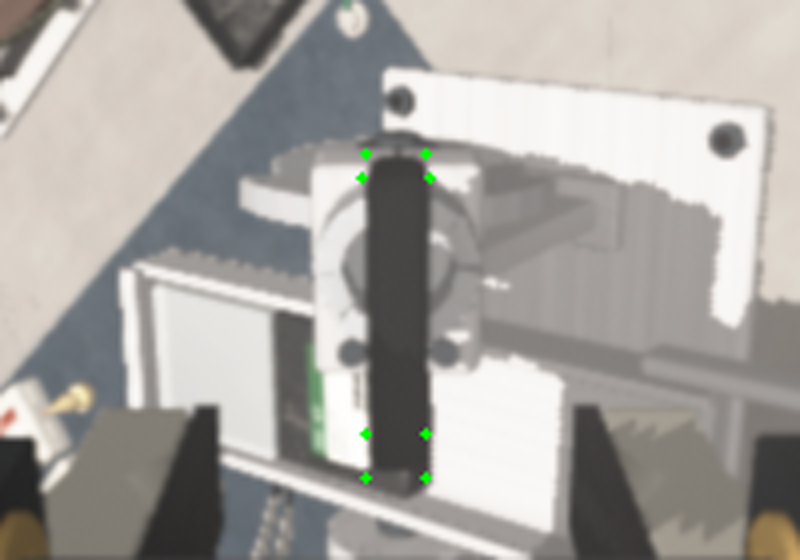

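Run:
```python
from h import *
import pickle
a=cv2.imread("pics/w2.png")[140:280,220:420]; b=cv2.imread("pics/w16.png")[140:280,220:420]
cv2.imwrite("pics/cmp.png",cv2.resize(np.hstack([a,b]),None,fx=2,fy=2,interpolation=cv2.INTER_CUBIC))
# dark bar extents
for n in("w2","w16"):
    g=cv2.cvtColor(cv2.imread(f"pics/{n}.png"),cv2.COLOR_BGR2GRAY)[140:280,220:420]
    m=(g<75).astype(np.uint8); k,l,st,c=cv2.connectedComponentsWithStats(m)
    for i in range(1,k):
        if st[i][4]>300: print(n,st[i]+[220,140,0,0,0],c[i])
p2=pickle.load(open("w2.pkl","rb")); p=arm.camera_params("wrist")
B=np.array([0,1,0]);C=np.cross(B,A)
for nm,pp in(("w2",p2),("w16",p)):
  for L in(0,.003,.006,.009):
    G=np.array([0,-.074,.105])+(.122+L)*A
    tb=np.array([G+a*A+b*B+d*C for a in(.009,-.012) for b in(-.03,.03) for d in(-.006,.006)])
    q=proj(pp,w(tb)); print(nm,L,q.min(0).round(1),q.max(0).round(1))
```

```text
w2 [ 306  180   15   79 1027] [93.030185  78.6630964]
w2 [350 235  34  45 656] [147.94207317 120.94512195]
w2 [254 243  22  37 491] [ 46.66802444 124.85743381]
w16 [ 312  180   15   82 1053] [99.29534663 79.28490028]
w16 [254 242  22  38 505] [ 46.81980198 124.52871287]
w16 [363 242  21  38 487] [150.34086242 124.50102669]
w2 0 [304.4 178.5] [321.2 260.3]
w2 0.003 [304.3 179.4] [321.3 262.2]
w2 0.006 [304.1 180.2] [321.3 264.1]
w2 0.009 [303.9 181.1] [321.4 266. ]
w16 0 [309.6 178.7] [326.3 260.2]
w16 0.003 [309.5 179.6] [326.4 262.1]
w16 0.006 [309.4 180.4] [326.5 263.9]
w16 0.009 [309.2 181.3] [326.6 265.9]
```

View pics/cmp.png

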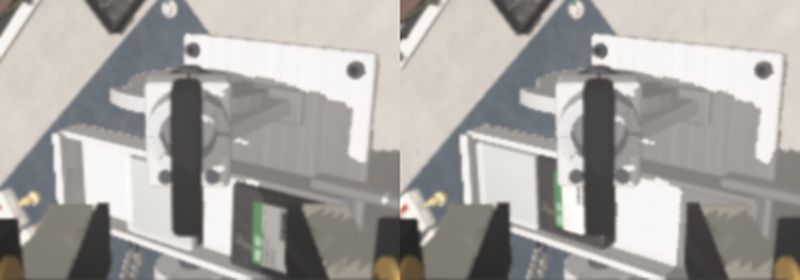

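Run:
```python
from h import *
print(rel((np.array([.4782,.3816,.5047]),R.from_euler('xyz',[-3.1413,0,-.7854]).as_matrix())))
```

```text
[0.374, 0.857, 0.512, -0.14, 0.135, -0.009]
```

```bash
python3 -m inch '[[[0,0.05,0.15,-0.02,0.02,0],[0.05,0.15,0.35,-0.04,0.04,0],[0.13,0.35,0.5,-0.08,0.08,0],[0.22,0.55,0.51,-0.11,0.105,-0.005],[0.32,0.75,0.51,-0.13,0.125,-0.009],[0.374,0.857,0.512,-0.14,0.135,-0.009],[0.374,0.857,0.512,-0.14,0.135,-0.009],[0.374,0.857,0.512,-0.14,0.135,-0.009]]]'
python3 -m inch '[[[0,0,0,0,0,0],[0,0,0,0,0,0]]]'
python3 - <<'E'
from h import *
import pickle
s=arm.get_state(); print(s['t'],s['eef_pos'],s['ee_rot'])
p=arm.camera_params("wrist");f=arm.grab_frame("wrist"); cv2.imwrite("pics/w17.png",f);pickle.dump(p,open("w17.pkl","wb"))
a=cv2.imread("pics/w1.png")[90:225,205:425]; b=f[90:225,205:425]
cv2.imwrite("pics/cmp2.png",cv2.resize(np.vstack([a,b]),None,fx=2.2,fy=2.2,interpolation=cv2.INTER_CUBIC))
p1=pickle.load(open("w1.pkl","rb"))
for n,pp in(("w1",p1),("w17",p)):
    g=cv2.cvtColor(cv2.imread(f"pics/{n}.png"),cv2.COLOR_BGR2GRAY)[80:200,300:400]
    m=(g<75).astype(np.uint8); k,l,st,c=cv2.connectedComponentsWithStats(m)
    for i in range(1,k):
        if st[i][4]>300: print(n,st[i]+[300,80,0,0,0],c[i])
    B=np.array([0,1,0]);C=np.cross(B,A)
    for L in(0,.004,.008):
        G=np.array([0,-.074,.105])+(.122+L)*A
        tb=np.array([G+a*A+b*B+d*C for a in(.009,-.012) for b in(-.03,.03) for d in(-.006,.006)])
        q=proj(pp,w(tb)); print(n,L,q.min(0).round(1),q.max(0).round(1))
E
```

```text
t: 26.92
eef_pos: [0.4784, 0.3817, 0.5037]
ee_rot: [3.141, -0.001, -0.785]
force: [-0.3, 0.0, 0.1]
width: 0.05
t: 27.18
eef_pos: [0.4778, 0.3809, 0.506]
ee_rot: [-3.139, 0.0, -0.785]
force: [-0.8, -0.9, 0.2]
width: 0.0503
27.175 [0.47781968 0.38088226 0.50598385] [-3.13910264e+00  1.32814967e-04 -7.85302970e-01]
w1 [ 347   97   20   69 1309] [56.58899924 50.38502674]
w1 0 [343.7  95.9] [370.  166.5]
w1 0.004 [346.6  95.6] [373.3 167. ]
w1 0.008 [349.6  95.3] [376.7 167.6]
w17 [ 347   97   20   66 1268] [56.69952681 49.25315457]
w17 0 [343.8  95.7] [370.  166.1]
w17 0.004 [346.7  95.5] [373.3 166.6]
w17 0.008 [349.6  95.2] [376.7 167.2]
```

View pics/cmp2.png

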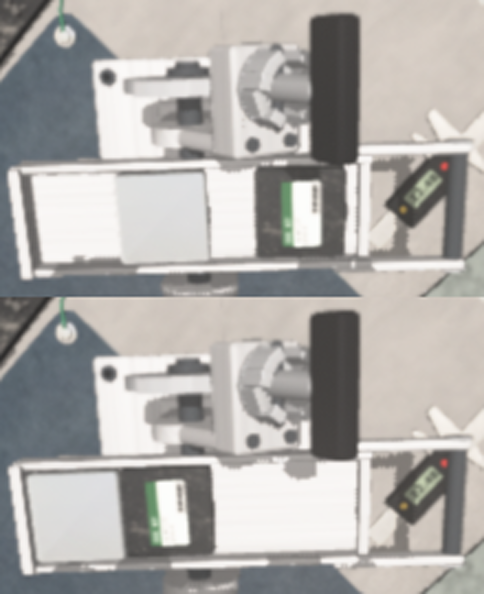

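Run:
```python
from h import *
import pickle
f=cv2.imread("pics/w17.png"); p=pickle.load(open("w17.pkl","rb"))
cv2.imwrite("pics/w17c.png",cv2.resize(f[155:225,205:315],None,fx=7,fy=7,interpolation=cv2.INTER_CUBIC))
# lengths along tray of box tops: assume top z ~ floor+14
for z in(.105,.11,.115):
    for u in(211,):
        pass
arm.grab_frame("top")
for t in("lens","screw_dish","caliper","spacer_block","loupe"):
    r=arm.search_frame(t,"top"); print(t,[ (round(d['score'],2),np.round(d['box']).astype(int).tolist()) for d in r[:1]])
```

```text
lens [(0.53, [390, 270, 405, 280])]
screw_dish [(0.63, [262, 149, 281, 170])]
caliper [(0.63, [286, 263, 350, 281])]
spacer_block [(0.6, [363, 276, 386, 284])]
loupe [(0.63, [331, 185, 342, 201])]
```

View pics/w17c.png

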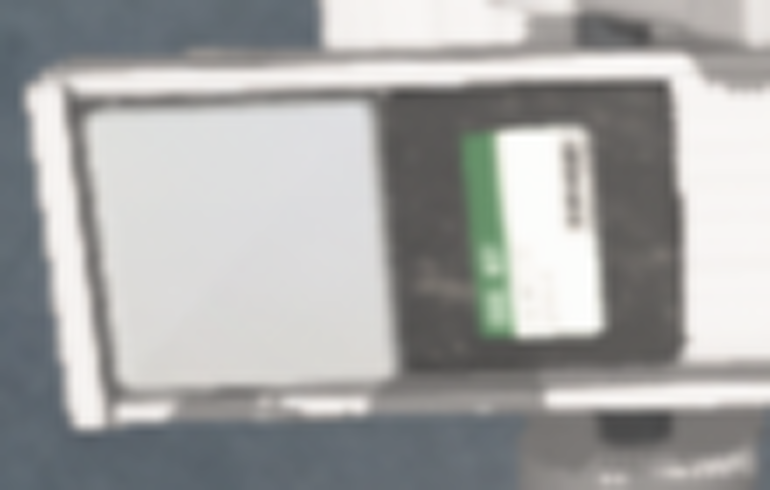

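Run:
```python
from station import arm
print(arm.job_done(), arm.get_state()['t'])
```

```text
the job is handed in; nothing more can be done
the job is handed in; nothing more can be done
```

The job is done and handed in at about 27 s of the 69 s allowed; no verdict is reported.

**What I did:** I lifted the T-bar about 18 mm, turned it 1.22 rad clockwise and let it rest in the holding notch. I then raised the tray by its handle to about 36–37° and held it for nearly 2 s. After that I brought the tray back level, turned the T-bar back, lowered the plunger into its notch and retreated.

**Last checks:**
- **Plunger:** the T-bar sits at the same picture position as in the starting view (columns 347–367), so it is home. As it went in, it pulled on the gripper all the way past the rim height, with nothing blocking it.
- **Tray:** about level (0 to −0.3°) when I let go of the handle. I judged this and the tilt from the height of the gripped handle, because I could not read the quadrant lines.
- **Boxes:** the clear-lidded box is against the end stop and the dark box is against it, with no visible gap.
- **Other things:** the lens, caliper, spacer block and loupe were found where they had been. The screw dish came out as a narrower box in the top view, probably because the arm partly hid it, and the arm did not go near it.

One view from the grip pose at first suggested the T-bar was still slightly raised. The dark box behind it had blended with its end, and the overhead view settled it.

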